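# Lower the radiator pipe into its cradle

## Robot

A 6-joint arm with a two-finger parallel gripper is mounted at the origin on the work surface. World frame = base frame: x ahead of the robot, y to its left, z up, the work surface at z = 0. Lengths are in mm, angles in rad, forces in N, time in s.
With the tool pointing down it reaches from about 350 to 775 mm from the base axis. Payload 5.5 kg.
Tool frame: the origin (TCP) lies between the finger pads; the fingertips stand 17 mm ahead of it and the grasp point (between the pads) lies 2 mm behind it; z points along the fingers, y is the line along which they close (so a half turn about z gives the same grasp; the last joint's range is limited). The gripper opens to 85 mm and grips with 20 to 120 N. Pads are 22 mm wide; open, the fingers measure 114 mm over their backs; the gripper's body (76 mm by 85 mm) begins 54 mm behind the grasp point. The pads swing forward as they close: fully open they stand 13 mm farther back than shut.
Start: joints at [1.137, 0.313, 0.046, 1.304, 0, 1.431], TCP at [166.539, 550.395, 248.323] pointing down, gripper open.
Joint ranges: [-2.76, 2.76], [-0.86, 1.69], [-1.03, 1.26], [-2.2, 2.34], [-1.47, 1.5], [-3.14, 3.14]. Speed limits (rad/s): [2.57, 2.57, 3.14, 3.14, 3.14, 3.14].

## Interface

Orientations are given as [roll, pitch, yaw] about the fixed x, y, z axes, in that order (R = Rz(yaw) Ry(pitch) Rx(roll)).
In Python, from cell import manip gives the robot as it stands. The module is installed in compiled form; this text tells all that it offers.
- The arm moves only by the shell command python3 -m crank 'ROWS'. ROWS is JSON, a list of rows, each a list of 7 numbers: the shift along the tool's x, y, z in mm, then the turn, a rotation vector about the tool's x, y, z in rad, then the closure, from -1 (fully open) to 1 (shut). A call has exactly 10 rows; each row is the pose to reach, as a shift and turn from the pose commanded when the call began, along the tool's axes at that moment; what a row does not reach only later rows make up. A row lasts 1/10 s, in which the tool goes at most 50 mm and 8.59 degrees, less where a joint would pass 70% of its speed; a pose out of reach is approached as far as the arm can. A call with a gripper value outside its range is refused whole. The fingers move at their own pace and stop on an object; the grip force is fixed at half the most. Time passes only in rows, so rows that repeat a pose let the fingers close, or fill a call up. It gives the time, the measured TCP pose, the force, the opening and the grip force at its end, in the units of the state.
- manip.state(): the state, without advancing time (a new reading comes with each control period).
- manip.capture(name): name is "scene" or "side" or "wrist"; returns a dict with "color" (480x640x3 uint8, red, green, blue), "depth" (480x640 float32, mm along the optical axis (not along the pixel's ray), 0 where there is no reading), "fovy" (degrees; the focal length in pixels is half the picture's height over the tangent of half this angle, whatever the lens; pixels are square), "cx", "cy" (the principal point, pixels), "k1" (the pictures are not rectified: a ray, as slopes to the right and down, at radius r is drawn at 1 + k1 r^2 times it, then the intrinsics apply), "camera_from_world" (4x4, takes a point from world to camera coordinates). Camera axes: x right, y up, looking along -z (the intrinsics and any distortion apply to the point x, -y, -z); pixel columns grow to the right and rows downward; lengths in mm; the calibration is good to about 2 mm. A picture is of the moment at which its call begins.
- manip.job_done(): hands the job in; it is judged then, once.
The state is a dict: "time_s": time; "q": joint angles; "qvel": joint speeds; "effort": joint torques, N m; "tcp_pos": TCP position; "tool_rot": TCP orientation; "contact_force": force on the tool from outside, world axes, zero at the start; "moment": the same for the moment, N m; "grip_width": finger opening in mm; "grip_force": force on a finger pad.
Only numpy, scipy, OpenCV 4.12 (cv2) and the standard library are available. Lean on these libraries where they do the work, as an engineer would, in place of code of your own. Each camera call takes 0.05 s, during which the arm holds its last target. There are 200 camera calls.

## Task

Crack open the release valve of the pipe lift with its lever, just far enough that the raised radiator pipe sinks slowly, never faster than 3 cm a second, until it sits fully home in its cradle. Then turn the valve shut again until it bears snugly on its seat, with a push of about 15 N at the lever's post and without forcing it (25 N would damage it), and let go. Do not push on the pipe or ram, and leave the other things on the bench alone.

Things in the scene. Friction and masses are not known exactly. Their poses are not given: they have to be found in the camera images.
- lift: Grey bench pipe lift, fixed. T-shaped steel base 10 mm thick: front limb 90 mm wide, rear limb 320 mm across. Origin on the bench in the middle of its length; x runs from the valve end (-x, towards the robot) to the ram end, z up. Valve block 60 x 60 mm, 46 mm high, centred at x = -80 mm; ram cylinder 64 mm across, 120 mm high, at x = +90 mm; cradle stands 175 mm high at x = +90, y = +-125 mm.
- valve_axis (a point): Point on the lever's vertical turning axis, 88 mm above the bench, x = -80 mm, y = 0 in the lift's frame. The valve's seat lies at a lever angle that differs from lift to lift, -0.12 to +0.12 rad, not visible: it must be felt. On it the push at the post rises about 2 N per mm. Snug is 12 to 20 N at the post in the closing direction, kept 0.3 s; above 24 N the seat is damaged.
- post (a point): On the axis of the upright round steel post at the lever's end, 88 mm above the bench, 16 mm below the post's top (104 mm). Post 14 mm in diameter, 75 mm from the valve axis, rising from a flat bar 14 mm wide whose top is 64 mm above the bench. It can be gripped from above (it can turn in the fingers) or pushed sideways. Its x axis points along the lever, away from the valve axis.
- lever (a joint): Lever angle in rad, growing anticlockwise seen from above = opening; range -0.35 to 1.25. At 0 the lever points 200 degrees anticlockwise from the lift's +x axis (towards the robot, a little to its right). It stays where left; turning it takes 2 to 6 N at the post. It starts at 0.15 to 0.24, off its seat but holding the ram.
- ram (a joint): Height in m of the pipe above its seated place: 0 = resting in the cradle; starts at 0.05 to 0.08. It begins to sink at a lever angle of 0.42 to 0.78 rad, which depends on the load's unknown weight. Past that it sinks about 2 mm/s faster per 0.01 rad of opening, 4 to 7 cm/s wide open, following the lever at once; turned back below that angle it stops.
- pipe_mid (a point): Middle of the raised radiator pipe: white-painted steel tube, 34 mm diameter, 360 mm long, brass collars at its ends, lying across the lift (along its y axis) in the saddle on the ram; 167 mm above the bench when seated. Pipe and ram are one piece and move only up and down.
- toolbox: Bystander: black plastic toolbox 176 x 306 x 160 mm with a spring clip latch; origin under its middle.
- tin: Bystander: stainless steel tin with twist cap, 74 mm across, 104 mm high, standing at the left of the valve block; origin under its middle.
- mallet: Bystander: wooden mallet 295 mm long, head 60 x 110 x 56 mm, lying down; origin under the handle.
- tile_offcut: Bystander: grey ceramic tile offcut 100 x 70 x 8 mm; origin under its middle.
- scraper: Bystander: yellow plastic scraper with steel blade, 170 mm long, 18 mm high, lying at the right of the lift; origin at its underside near the blade end.
- spanner: Bystander: flat steel spanner 180 mm long, 8 mm thick; origin under its middle.
- elbow: Bystander: brass pipe elbow, about 70 mm, 38 mm high; origin under its corner.

How it is judged (in metres and radians):
On the way, in this order (a step that is already met when the one before it is completed fails the run):
1. the pipe has been let down into its cradle (value of joint ram below 0.003 m), for 0.2 s.
2. the valve is turned shut and bears snugly on its seat (at least 0.36 N m) (contact force between lever and seat_c0 above 18 N), for 0.2 s.
At the end, for the whole second after the job is handed in: the pipe sits in its cradle (within 3 mm), the valve lever stands shut (below 0.16 rad), at rest and released (value of joint ram below 0.003 m and value of joint lever below 0.16 rad and velocity of joint lever between -0.05 and 0.05 rad/s); the robot touches nothing.
It fails at once if the pipe sinks faster than 3 cm/s (velocity of joint ram below -0.031 m/s).
It fails at once if the valve is forced on its seat (more than 25 N at the post) (contact force between lever and seat_c0 above 86 N).
It fails at once if the robot pushes on the pipe or ram (contact force between any of the fingers, the arm and ram above 2 N).
It fails at once if a bystander is moved by more than 2 cm (distance of any of toolbox, tin, mallet, tile_offcut, scraper, spanner, elbow from where it was at the start of the episode above 0.02 m).
It also fails if it takes over 72 s, if anything falls off the work surface, if the arm or the gripper's body presses on something with over 40 N, if the wrist force passes 120 N, or if a joint passes its speed limit or range.

## Working session

There is one attempt and no reset: what is moved stays moved. The work goes in short steps, Python scripts to look and compute and a shell command to move; the robot and the scene stay as the last step left them, time stands still between calls to the robot, and variables do not carry over. Pictures are saved under pics/ and viewed, at most 10 in all, crops included, and the job is handed in when it is done.

```bash
mkdir -p pics
cat > h.py <<'E'
import numpy as np, cv2
from cell import manip
def cap(n):
    return manip.capture(n)
def ray(c,u,v):
    f=240/np.tan(np.radians(c["fovy"])/2)
    xd=np.array([(u-c["cx"])/f,(v-c["cy"])/f]); x=xd.copy()
    for _ in range(20): x=xd/(1+c["k1"]*(x@x))
    M=np.linalg.inv(np.array(c["camera_from_world"]))
    return M[:3,3], M[:3,:3]@np.array([x[0],-x[1],-1.0])
def onz(c,u,v,z):
    o,d=ray(c,u,v); return o+d*(z-o[2])/d[2]
def dep(c,u,v):
    o,d=ray(c,u,v); return o+d*float(c["depth"][int(v),int(u)])
def save(c,n): cv2.imwrite("pics/"+n,c["color"][:,:,::-1])
E
python3 - <<'E'
from h import *
import pickle
for n in("scene","side"):
    c=cap(n);save(c,n+"1.png");pickle.dump(c,open(n+".pkl","wb"));print(n,c["fovy"],c["k1"],np.linalg.inv(c["camera_from_world"])[:3,3])
print(manip.state())
E
```

```text
scene 51.38339667010557 -0.05039912231168875 [ 996.8543603   693.66462384 1087.57907971]
side 57.35012831550598 -0.09977631978908404 [ 277.18961494 -995.04368208  731.31328022]
{'time_s': 0.1, 'q': array([1.13740991e+00, 3.13957501e-01, 4.51071379e-02, 1.30358210e+00,
       3.17335953e-06, 1.43121902e+00]), 'qvel': array([ 0.00098493, -0.00225737,  0.00198307, -0.00096623,  0.00084134,
       -0.00130388]), 'effort': array([ 4.23487931e-03, -4.81724346e+01,  2.99244601e+01,  1.27810054e-02,
       -5.06620052e-05,  7.55146857e-06]), 'tcp_pos': array([166.34103648, 549.98312787, 247.48563352]), 'tool_rot': array([-3.13997287e+00, -2.30768679e-04,  2.84778336e+00]), 'contact_force': array([-0.64955213,  0.42784554,  0.25657736]), 'moment': array([ 0.04093418, -0.00511796,  0.0369217 ]), 'grip_force': 0.0, 'grip_width': 85.24567660227227}
```

View pics/scene1.png

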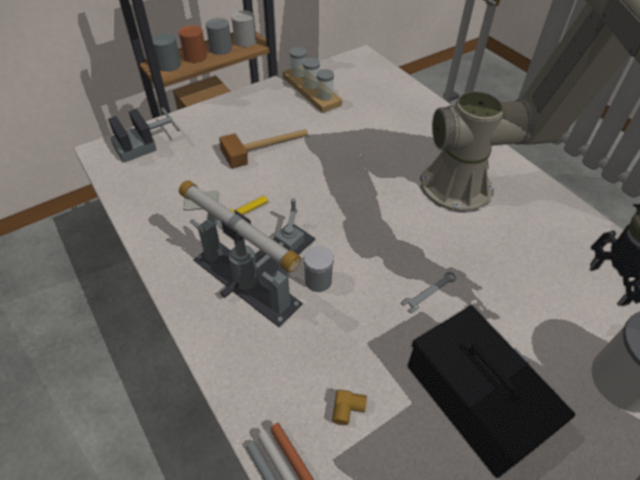

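View pics/side1.png

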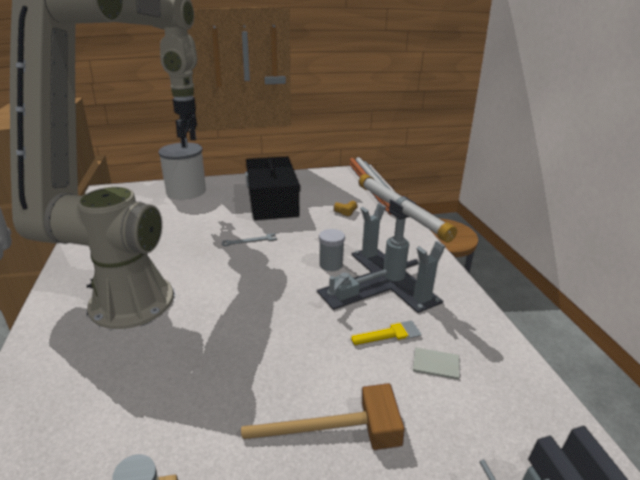

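The scene view shows the pipe from (187,188) to (290,260), the valve block near (290,235) and the post near (293,205). In the side view the pipe runs from (363,182) to (450,232), with the valve near (343,285). I'll enlarge the valve area.

Run:
```python
from h import *
import pickle
a=pickle.load(open("scene.pkl","rb"));b=pickle.load(open("side.pkl","rb"))
A=cv2.resize(a["color"][180:300,240:340],None,fx=4,fy=4,interpolation=2);B=cv2.resize(b["color"][220:340,300:400],None,fx=4,fy=4,interpolation=2)
cv2.imwrite("pics/crop1.png",np.hstack([A,B])[:,:,::-1])
def tri(p,q):
    o1,d1=ray(a,*p);o2,d2=ray(b,*q);t=np.linalg.lstsq(np.c_[d1,-d2],o2-o1,rcond=None)[0]
    x,y=o1+d1*t[0],o2+d2*t[1];return ((x+y)/2).round(1),np.linalg.norm(x-y).round(1)
print("R",tri((187,188),(450,232)),"L",tri((290,260),(363,182)))
print("base corners z10", [onz(b,*p,10).round(1) for p in((319,292),(332,306),(416,309),(441,297))])
print("tin",onz(a,318,256,104),dep(a,318,256))
```

```text
R (array([ 776.7, -201.6,  236. ]), np.float64(7.0)) L (array([675.6, 124.2, 233.5]), np.float64(6.7))
base corners z10 [array([499.2, -72.6,  10. ]), array([ 518.8, -137.5,   10. ]), array([ 727.9, -195.4,   10. ]), array([ 815.1, -163.3,   10. ])]
tin [565.64885267  64.34355093 104.        ] [564.48610352  62.64658155 101.34777104]
```

View pics/crop1.png

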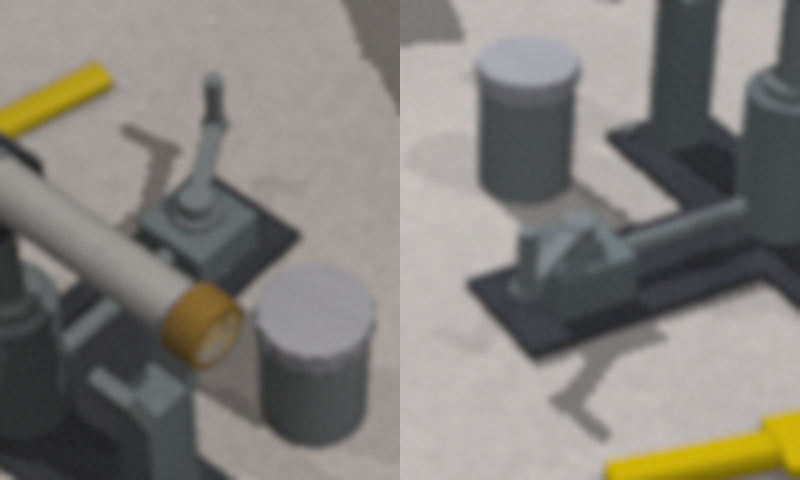

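The crops show the post top at scene pixel (293,199) and side pixel (331,277). The lever's bar runs back to the valve hub at scene (289,231).

```bash
cat >> h.py <<'E'
from scipy.spatial.transform import Rotation as Ro
def rows_to(p):
    s=manip.state();R=Ro.from_euler('xyz',s["tool_rot"]).as_matrix()
    return (R.T@(np.array(p)-s["tcp_pos"])).round(1)
E
python3 - <<'E'
from h import *
import pickle
a=pickle.load(open("scene.pkl","rb"));b=pickle.load(open("side.pkl","rb"))
print(onz(a,293.2,200,104),onz(b,331,277.5,104))
V=np.array([563.8,-89]);p=onz(a,293.2,200,104)[:2]-V
print(np.linalg.norm(p),np.degrees(np.arctan2(p[1],p[0]))%360-217.2)
print("hub",onz(a,240+195/4,180+205/4,66))
print(rows_to([505,-145,235]))
E
```

```text
[ 514.76829775 -134.58794343  104.        ] [ 512.24841698 -141.71854382  104.        ]
66.95049224455738 5.715593634755976
hub [568.12084308 -73.43763471  66.        ]
[-525.4 -567.1   13.3]
```

```bash
python3 -m crank '[[-27,-29,1,0,0,0.093,-1],[-54,-58,2,0,0,0.186,-1],[-81,-87,3,0,0,0.279,-1],[-108,-116,4,0,0,0.372,-1],[-135,-145,5,0,0,0.465,-1],[-162,-174,6,0,0,0.558,-1],[-189,-203,6,0,0,0.651,-1],[-216,-232,6,0,0,0.744,-1],[-243,-261,6,0,0,0.837,-1],[-270,-290,6,0,0,0.93,-1]]'; python3 -c "
from h import *
print(rows_to([505,-145,235]),manip.state()['tool_rot'])"
```

```text
time_s: 1.1
tcp_pos: [341.1, 193.1, 242.1]
tool_rot: [-3.142, -0.0, 1.914]
contact_force: [0.4, 0.2, -0.8]
grip_width: 85.1
grip_force: 0.0
[-373.5   40.5    7.1] [-3.14150658e+00 -7.89492918e-05  1.91418096e+00]
```

```bash
python3 -m crank '[[-37,4,1,0,0,0.093,-1],[-74,8,2,0,0,0.186,-1],[-111,12,3,0,0,0.279,-1],[-148,16,4,0,0,0.372,-1],[-185,20,5,0,0,0.465,-1],[-222,24,6,0,0,0.558,-1],[-259,28,6,0,0,0.651,-1],[-296,32,6,0,0,0.744,-1],[-333,36,6,0,0,0.837,-1],[-366,40,6,0,0,0.92,-1]]'
python3 - <<'E'
from h import *
import pickle
c=cap("wrist");save(c,"w1.png");pickle.dump(c,open("w1.pkl","wb"));print(manip.state()["tcp_pos"],manip.state()["tool_rot"],np.linalg.inv(c["camera_from_world"])[:3,3])
E
```

```text
time_s: 2.1
tcp_pos: [503.4, -137.7, 235.8]
tool_rot: [-3.141, 0.0, 0.993]
contact_force: [-0.7, -0.4, 0.6]
grip_width: 85.3
grip_force: 0.0
[ 505.93624366 -141.81109873  235.49831499] [3.13849546e+00 1.46768921e-03 9.87603024e-01] [549.73594307 -67.00976157 360.40884462]
```

View pics/w1.png

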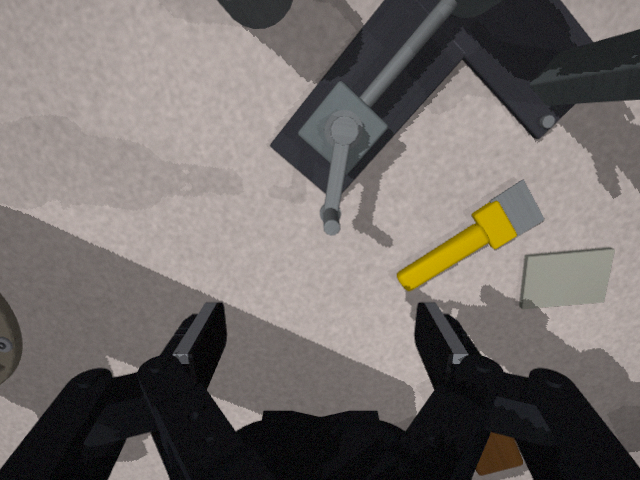

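The post top is at (332,227), the hub at (343,128), the valve block spans (298,83)–(386,180), and the scraper lies clear at right.

Run:
```python
from h import *
import pickle
c=pickle.load(open("w1.pkl","rb"))
P=onz(c,332,227,104);print("post",P,dep(c,332,227)); hz=dep(c,343,128);print("hub",hz,onz(c,343,128,hz[2]))
d=P[:2]-hz[:2];print(np.linalg.norm(d),np.degrees(np.arctan2(d[1],d[0]))%360)
for p in((341,83),(298,130),(386,125)):print("block",dep(c,*p),onz(c,*p,46))
print("rows",rows_to([P[0],P[1],150]))
```

```text
post [ 513.41236393 -139.44585747  104.        ] [ 513.3059958  -139.65797566  103.24914533]
hub [562.59143759 -81.74958272  65.30734991] [562.59143759 -81.74958272  65.30734991]
75.81188169541822 229.55643433924098
block [581.69243693 -50.24447421  44.8301964 ] [581.57397891 -50.30662067  46.        ]
block [526.24270222 -61.50201874   9.9508793 ] [528.65928497 -62.06856111  46.        ]
block [ 597.35553221 -101.76125473   43.89666905] [ 597.03908386 -101.53031925   46.        ]
rows [ 6.2  4.7 85.5]
```

```bash
python3 -m crank '[[3,2,10,0,0,0,-1],[6,4.5,30,0,0,0,-1],[6,4.5,55,0,0,0,-1],[6,4.5,80,0,0,0,-1],[6,4.5,100,0,0,0,-1],[6,4.5,120,0,0,0,-1],[6,4.5,135,0,0,0,-1],[6,4.5,143,0,0,0,-1],[6,4.5,143,0,0,0,-1],[6,4.5,143,0,0,0,-1]]'; python3 -c "
from h import *
s=manip.state();print(s['tcp_pos'],s['contact_force'],rows_to([513.4,-139.5,92]))"
```

```text
time_s: 3.15
tcp_pos: [510.1, -132.9, 93.6]
tool_rot: [3.142, -0.0, 0.999]
contact_force: [-0.3, 0.8, 0.8]
grip_width: 85.4
grip_force: 0.0
[ 510.11506876 -132.85670669   93.56235431] [-0.29842696  0.75894645  0.7766561 ] [-3.8  6.4  1.6]
```

```bash
python3 -m crank '[[-2,3,1,0,0,0,-1],[-4,6.4,1.5,0,0,0,-1],[-4,6.4,1.5,0,0,0,-0.3],[-4,6.4,1.5,0,0,0,0.2],[-4,6.4,1.5,0,0,0,0.5],[-4,6.4,1.5,0,0,0,0.8],[-4,6.4,1.5,0,0,0,1],[-4,6.4,1.5,0,0,0,1],[-4,6.4,1.5,0,0,0,1],[-4,6.4,1.5,0,0,0,1]]'; python3 -c "
from h import *
import pickle
s=manip.state();print(s['tcp_pos'],s['contact_force'],s['grip_width'],s['grip_force'])
c=cap('side');pickle.dump(c,open('s2.pkl','wb'));print([dep(c,u,v) for u,v in ((400,195),(405,205),(410,208))])
c=cap('scene');pickle.dump(c,open('c2.pkl','wb'));print([dep(c,u,v) for u,v in ((210,205),(225,215),(265,240))])"
```

```text
time_s: 4.15
tcp_pos: [513.2, -140.2, 91.9]
tool_rot: [-3.142, 0.0, 0.998]
contact_force: [-1.2, -0.4, 3.2]
grip_width: 12.0
grip_force: 58.4
[ 513.2321271  -140.15424662   91.91192179] [-1.22072134 -0.38172068  3.16038478] 12.046323580307012 58.42948257923126
[array([1505.26597919, 1669.57535574, -575.06695947]), array([721.0761157 , -68.64360269, 247.76197595]), array([728.15973973, -84.6057571 , 246.34934202])]
[array([ 755.57697686, -104.68803001,  248.69915671]), array([740.55364896, -57.81033876, 248.20104487]), array([701.59613934,  57.54172475, 249.64865764])]
```

```bash
cat >> h.py <<'E'
C=np.array([562.6,-82.]); Y0=np.radians(217.1)
TX=np.array([np.cos(.998),np.sin(.998)]);TY=np.array([np.sin(.998),-np.cos(.998)])
def lev(p=None):
    p=manip.state()["tcp_pos"] if p is None else p
    d=p[:2]-C;return (np.arctan2(d[1],d[0])-Y0)%(2*np.pi),np.hypot(*d)
def sh(a,b):
    u=lambda t:75*np.array([np.cos(t+Y0),np.sin(t+Y0)])
    d=u(b)-u(a);return (d@TX).round(1),(d@TY).round(1)
def ftan():
    s=manip.state();t=lev()[0]+Y0;f=s["contact_force"][:2]
    return (f@[-np.sin(t),np.cos(t)]).round(1),(f@[np.cos(t),np.sin(t)]).round(1)
def ram():
    c=cap("scene");z=[]
    L=np.array([740.55,-57.8]);n=np.array([.954,.3])
    for v in range(185,275,2):
        for u in range(185,300,2):
            p=dep(c,u,v)
            if abs((p[:2]-L)@n)<6 and p[2]>175 and -170<p[1]<90: z.append(p[2])
    return np.median(z)-184,len(z)
def rep():
    s=manip.state();print("t",s["time_s"],"lev",lev(),"ftan,rad",ftan(),"ram",ram(),s["grip_width"])
E
python3 - <<'E'
from h import *
rep()
a=lev()[0]
for t in np.arange(.02,.7,.02): print(round(a+t,2),sh(a,a+t),end=' ')
E
```

```text
t 4.25 lev (np.float64(0.21946675491380674), np.float64(76.25490146655085)) ftan,rad (np.float64(-0.9), np.float64(0.9)) ram (np.float64(64.02402875174016), 165) 12.559655024420488
0.24 (np.float64(-0.2), np.float64(1.5)) 0.26 (np.float64(-0.3), np.float64(3.0)) 0.28 (np.float64(-0.5), np.float64(4.5)) 0.3 (np.float64(-0.5), np.float64(6.0)) 0.32 (np.float64(-0.6), np.float64(7.5)) 0.34 (np.float64(-0.6), np.float64(9.0)) 0.36 (np.float64(-0.6), np.float64(10.5)) 0.38 (np.float64(-0.6), np.float64(12.0)) 0.4 (np.float64(-0.6), np.float64(13.5)) 0.42 (np.float64(-0.5), np.float64(15.0)) 0.44 (np.float64(-0.3), np.float64(16.5)) 0.46 (np.float64(-0.2), np.float64(18.0)) 0.48 (np.float64(-0.0), np.float64(19.4)) 0.5 (np.float64(0.2), np.float64(20.9)) 0.52 (np.float64(0.4), np.float64(22.4)) 0.54 (np.float64(0.7), np.float64(23.9)) 0.56 (np.float64(1.0), np.float64(25.4)) 0.58 (np.float64(1.3), np.float64(26.8)) 0.6 (np.float64(1.7), np.float64(28.3)) 0.62 (np.float64(2.1), np.float64(29.7)) 0.64 (np.float64(2.5), np.float64(31.2)) 0.66 (np.float64(2.9), np.float64(32.6)) 0.68 (np.float64(3.4), np.float64(34.0)) 0.7 (np.float64(3.9), np.float64(35.4)) 0.72 (np.float64(4.4), np.float64(36.8)) 0.74 (np.float64(5.0), np.float64(38.2)) 0.76 (np.float64(5.5), np.float64(39.6)) 0.78 (np.float64(6.2), np.float64(41.0)) 0.8 (np.float64(6.8), np.float64(42.4)) 0.82 (np.float64(7.5), np.float64(43.7)) 0.84 (np.float64(8.1), np.float64(45.0)) 0.86 (np.float64(8.9), np.float64(46.3)) 0.88 (np.float64(9.6), np.float64(47.6)) 0.9 (np.float64(10.4), np.float64(48.9))
```

To about 0.42 first (y 14.5).

```bash
python3 -m crank '[[-0.2,1.5,0,0,0,0,1],[-0.3,3,0,0,0,0,1],[-0.5,4.5,0,0,0,0,1],[-0.5,6,0,0,0,0,1],[-0.6,8,0,0,0,0,1],[-0.6,10,0,0,0,0,1],[-0.6,12,0,0,0,0,1],[-0.5,13.5,0,0,0,0,1],[-0.5,14.5,0,0,0,0,1],[-0.5,14.5,0,0,0,0,1]]'; python3 -c "
from h import *
rep()"
```

```text
time_s: 5.3
tcp_pos: [522.4, -147.8, 91.8]
tool_rot: [-3.136, 0.002, 0.999]
contact_force: [-10.5, 1.2, 11.0]
grip_width: 11.8
grip_force: 59.6
t 5.3 lev (np.float64(0.37432852361177815), np.float64(77.09742283465805)) ftan,rad (np.float64(-9.6), np.float64(4.5)) ram (np.float64(63.82603386148463), 160) 11.772111312933923
```

```bash
python3 -m crank '[[0,0.3,0,0,0,0,1],[0,0.6,0,0,0,0,1],[0,0.9,0,0,0,0,1],[0.1,1.2,0,0,0,0,1],[0.1,1.5,0,0,0,0,1],[0.2,1.8,0,0,0,0,1],[0.2,2.1,0,0,0,0,1],[0.2,2.4,0,0,0,0,1],[0.3,2.7,0,0,0,0,1],[0.3,3,0,0,0,0,1]]'; python3 -c "
from h import *
rep()"
```

```text
time_s: 6.35
tcp_pos: [525.6, -150.3, 91.8]
tool_rot: [-3.138, 0.004, 0.998]
contact_force: [-8.7, -2.5, 9.4]
grip_width: 12.3
grip_force: 59.3
t 6.35 lev (np.float64(0.42648068772508907), np.float64(77.6871010175673)) ftan,rad (np.float64(-6.5), np.float64(6.4)) ram (np.float64(63.83570710786688), 154) 12.311786718154437
```

```bash
python3 -m crank '[[0,0.3,0,0,0,0,1],[0,0.6,0,0,0,0,1],[0,0.9,0,0,0,0,1],[0.1,1.2,0,0,0,0,1],[0.1,1.5,0,0,0,0,1],[0.2,1.8,0,0,0,0,1],[0.2,2.1,0,0,0,0,1],[0.2,2.4,0,0,0,0,1],[0.3,2.5,0,0,0,0,1],[0.3,2.5,0,0,0,0,1]]'; python3 -c "
from h import *
rep()"
```

```text
time_s: 7.4
tcp_pos: [527.0, -151.1, 91.8]
tool_rot: [-3.137, 0.004, 0.998]
contact_force: [-10.7, -1.7, 10.7]
grip_width: 12.3
grip_force: 59.5
t 7.4 lev (np.float64(0.4475063657551246), np.float64(77.71401988505885)) ftan,rad (np.float64(-8.7), np.float64(6.4)) ram (np.float64(63.41801357345173), 159) 12.257286799494924
```

```bash
python3 -m crank '[[0,0.3,0,0,0,0,1],[0.1,0.6,0,0,0,0,1],[0.2,0.9,0,0,0,0,1],[0.3,1.2,0,0,0,0,1],[0.4,1.5,0,0,0,0,1],[0.5,1.8,0,0,0,0,1],[0.6,2.1,0,0,0,0,1],[0.7,2.4,0,0,0,0,1],[0.8,2.5,0,0,0,0,1],[0.8,2.5,0,0,0,0,1]]'; python3 -c "
from h import *
rep()"
```

```text
time_s: 8.45
tcp_pos: [530.3, -153.3, 91.8]
tool_rot: [-3.139, 0.006, 0.997]
contact_force: [-9.5, -6.5, 7.2]
grip_width: 12.2
grip_force: 59.2
t 8.45 lev (np.float64(0.4981765728628549), np.float64(78.23906503806616)) ftan,rad (np.float64(-6.0), np.float64(9.9)) ram (np.float64(63.47685953634834), 158) 12.21688442719503
```

```bash
python3 -m crank '[[0,0.3,0,0,0,0,1],[0.1,0.6,0,0,0,0,1],[0.2,0.9,0,0,0,0,1],[0.3,1.2,0,0,0,0,1],[0.4,1.5,0,0,0,0,1],[0.5,1.8,0,0,0,0,1],[0.6,2.1,0,0,0,0,1],[0.7,2.4,0,0,0,0,1],[0.8,2.5,0,0,0,0,1],[0.8,2.5,0,0,0,0,1]]'; python3 -c "
from h import *
rep()"
```

```text
time_s: 9.5
tcp_pos: [531.9, -153.9, 91.8]
tool_rot: [-3.138, 0.007, 0.997]
contact_force: [-11.7, -7.3, 10.2]
grip_width: 11.9
grip_force: 59.4
t 9.5 lev (np.float64(0.5200756626735252), np.float64(78.21798871982217)) ftan,rad (np.float64(-7.9), np.float64(11.4)) ram (np.float64(63.75710647266919), 161) 11.899855149010868
```

```bash
python3 -m crank '[[0,0.3,0,0,0,0,1],[0,0.6,0,0,0,0,1],[0,0.9,0,0,0,0,1],[0,1.2,0,0,0,0,1],[0,1.5,0,0,0,0,1],[0,1.8,0,0,0,0,1],[0,2.1,0,0,0,0,1],[0,2.4,0,0,0,0,1],[0,2.5,0,0,0,0,1],[0,2.5,0,0,0,0,1]]'; python3 -c "
from h import *
rep()"
```

```text
time_s: 10.55
tcp_pos: [536.7, -155.1, 91.8]
tool_rot: [3.141, 0.003, 0.997]
contact_force: [-3.7, -3.6, 3.0]
grip_width: 12.0
grip_force: 58.9
t 10.55 lev (np.float64(0.5825305532195513), np.float64(77.53232180381207)) ftan,rad (np.float64(-2.3), np.float64(4.6)) ram (np.float64(60.238465614090046), 150) 11.962105306020007
```

```bash
python3 -m crank '[[0,0.3,0,0,0,0,1],[0,0.6,0,0,0,0,1],[0,0.9,0,0,0,0,1],[0.1,1.2,0,0,0,0,1],[0.1,1.5,0,0,0,0,1],[0.2,1.8,0,0,0,0,1],[0.2,2.1,0,0,0,0,1],[0.3,2.4,0,0,0,0,1],[0.3,2.5,0,0,0,0,1],[0.3,2.5,0,0,0,0,1]]'; python3 -c "
from h import *
rep()"
```

```text
time_s: 11.6
tcp_pos: [538.2, -155.6, 91.8]
tool_rot: [-3.14, 0.003, 0.997]
contact_force: [-5.9, -3.4, 6.2]
grip_width: 12.4
grip_force: 59.2
t 11.6 lev (np.float64(0.6038136935447573), np.float64(77.5458861469192)) ftan,rad (np.float64(-4.6), np.float64(5.1)) ram (np.float64(47.13725224708503), 143) 12.383051473270895
```

```bash
python3 -m crank '[[0,0,0,0,0,0,1],[0,0,0,0,0,0,1],[0,0,0,0,0,0,1],[0,0,0,0,0,0,1],[0,0,0,0,0,0,1],[0,0,0,0,0,0,1],[0,0,0,0,0,0,1],[0,0,0,0,0,0,1],[0,0,0,0,0,0,1],[0,0,0,0,0,0,1]]'; python3 -c "
from h import *
rep()"
```

```text
time_s: 12.65
tcp_pos: [538.3, -155.6, 91.7]
tool_rot: [-3.14, 0.003, 0.997]
contact_force: [-6.6, -2.8, 5.1]
grip_width: 12.0
grip_force: 59.2
t 12.65 lev (np.float64(0.6040704524056073), np.float64(77.56105560293162)) ftan,rad (np.float64(-5.4), np.float64(4.8)) ram (np.float64(32.12398498606382), 144) 12.030587820468604
```

```bash
python3 -m crank '[[0,0,0,0,0,0,1],[0,0,0,0,0,0,1],[0,0,0,0,0,0,1],[0,0,0,0,0,0,1],[0,0,0,0,0,0,1],[0,0,0,0,0,0,1],[0,0,0,0,0,0,1],[0,0,0,0,0,0,1],[0,0,0,0,0,0,1],[0,0,0,0,0,0,1]]'; python3 -c "
from h import *
rep()"
```

```text
time_s: 13.7
tcp_pos: [538.2, -155.6, 91.7]
tool_rot: [-3.14, 0.003, 0.997]
contact_force: [-5.9, -2.4, 5.1]
grip_width: 11.7
grip_force: 59.2
t 13.7 lev (np.float64(0.6038600260174594), np.float64(77.56515326772623)) ftan,rad (np.float64(-4.8), np.float64(4.1)) ram (np.float64(16.76338430615897), 140) 11.72458299837844
```

```bash
python3 -m crank '[[0,0,0,0,0,0,1],[0,0,0,0,0,0,1],[0,0,0,0,0,0,1],[0,0,0,0,0,0,1],[0,0,0,0,0,0,1],[0,0,0,0,0,0,1],[0,0,0,0,0,0,1],[0,0,0,0,0,0,1],[0,0,0,0,0,0,1],[0,0,0,0,0,0,1]]'; python3 -c "
from h import *
rep()"
```

```text
time_s: 14.75
tcp_pos: [538.3, -155.6, 91.8]
tool_rot: [-3.14, 0.003, 0.997]
contact_force: [-6.5, -3.4, 6.3]
grip_width: 12.3
grip_force: 59.2
t 14.75 lev (np.float64(0.6039904469059847), np.float64(77.56108251650481)) ftan,rad (np.float64(-5.1), np.float64(5.2)) ram (np.float64(1.9406908408674326), 138) 12.293764743706769
```

```bash
python3 -m crank '[[0,0,0,0,0,0,1],[0,0,0,0,0,0,1],[0,0,0,0,0,0,1],[0,0,0,0,0,0,1],[0,0,0,0,0,0,1],[0,0,0,0,0,0,1],[0,0,0,0,0,0,1],[0,0,0,0,0,0,1],[0,0,0,0,0,0,1],[0,0,0,0,0,0,1]]'; python3 -c "
from h import *
rep();rep()"
```

```text
time_s: 15.8
tcp_pos: [538.3, -155.6, 91.7]
tool_rot: [-3.14, 0.003, 0.997]
contact_force: [-6.0, -1.9, 5.4]
grip_width: 12.2
grip_force: 59.2
t 15.8 lev (np.float64(0.6039316146752771), np.float64(77.55358462617936)) ftan,rad (np.float64(-5.1), np.float64(3.7)) ram (np.float64(-2.9628248906502677), 129) 12.16998341581299
t 15.85 lev (np.float64(0.6039441927275), np.float64(77.56225825974035)) ftan,rad (np.float64(-4.7), np.float64(4.7)) ram (np.float64(-2.5680446184860557), 137) 11.961174552636475
```

```bash
python3 -m crank '[[-0.8,-3,0,0,0,0,1],[-1.4,-6,0,0,0,0,1],[-1.9,-9,0,0,0,0,1],[-2.2,-12,0,0,0,0,1],[-2.3,-15,0,0,0,0,1],[-2.3,-18,0,0,0,0,1],[-2.1,-21,0,0,0,0,1],[-1.8,-24,0,0,0,0,1],[-1.3,-27,0,0,0,0,1],[-0.8,-29,0,0,0,0,1]]'; python3 -c "
from h import *
rep()
a=.2
for t in np.arange(.02,.4,.04): print(round(a-t,2),sh(a,a-t),end=' ')"
```

```text
time_s: 16.9
tcp_pos: [516.5, -142.9, 92.1]
tool_rot: [3.136, 0.004, 0.995]
contact_force: [2.5, -13.1, -5.1]
grip_width: 12.0
grip_force: 59.0
t 16.9 lev (np.float64(0.2749017928966939), np.float64(76.4111156139255)) ftan,rad (np.float64(9.9), np.float64(9.0)) ram (np.float64(-2.5116048562127276), 134) 11.980079222173224
0.18 (np.float64(0.2), np.float64(-1.5)) 0.14 (np.float64(0.8), np.float64(-4.4)) 0.1 (np.float64(1.5), np.float64(-7.3)) 0.06 (np.float64(2.3), np.float64(-10.2)) 0.02 (np.float64(3.2), np.float64(-13.1)) -0.02 (np.float64(4.2), np.float64(-15.9)) -0.06 (np.float64(5.4), np.float64(-18.7)) -0.1 (np.float64(6.6), np.float64(-21.4)) -0.14 (np.float64(8.0), np.float64(-24.1)) -0.18 (np.float64(9.5), np.float64(-26.7))
```

```bash
python3 -m crank '[[0,-1,0,0,0,0,1],[0,-2,0,0,0,0,1],[0,-3,0,0,0,0,1],[0.1,-4,0,0,0,0,1],[0.2,-5,0,0,0,0,1],[0.2,-5.5,0,0,0,0,1],[0.3,-6,0,0,0,0,1],[0.3,-6,0,0,0,0,1],[0.3,-6,0,0,0,0,1],[0.3,-6,0,0,0,0,1]]'; python3 -c "
from h import *
rep()"
```

```text
time_s: 17.95
tcp_pos: [511.4, -139.4, 92.1]
tool_rot: [3.136, 0.004, 0.995]
contact_force: [0.8, -9.9, -2.4]
grip_width: 12.0
grip_force: 59.1
t 17.95 lev (np.float64(0.19552166234869084), np.float64(76.93598576976707)) ftan,rad (np.float64(7.2), np.float64(6.9)) ram (np.float64(-2.7920837012506468), 130) 12.044198455766304
```

```bash
python3 -m crank '[[0,-0.5,0,0,0,0,1],[0.1,-1,0,0,0,0,1],[0.2,-1.5,0,0,0,0,1],[0.3,-2,0,0,0,0,1],[0.4,-2.5,0,0,0,0,1],[0.5,-3,0,0,0,0,1],[0.5,-3,0,0,0,0,1],[0.5,-3,0,0,0,0,1],[0.5,-3,0,0,0,0,1],[0.5,-3,0,0,0,0,1]]'; python3 -c "
from h import *
rep()"
```

```text
time_s: 19.0
tcp_pos: [510.0, -138.1, 92.1]
tool_rot: [3.134, 0.004, 0.994]
contact_force: [3.4, -12.8, -4.5]
grip_width: 12.2
grip_force: 58.9
t 19.0 lev (np.float64(0.17018769107361553), np.float64(76.9088617689154)) ftan,rad (np.float64(11.2), np.float64(7.0)) ram (np.float64(-2.691452112821821), 130) 12.16060021044904
```

```bash
cat >> h.py <<'E'
def net():
    s=manip.state();m=s["moment"];print("M",m.round(2),"net N at post:",(ftan()[0]+m[2]/.075).round(1));
E
python3 -m crank '[[0.1,-0.5,0,0,0,0,1],[0.2,-1,0,0,0,0,1],[0.3,-1.5,0,0,0,0,1],[0.3,-2,0,0,0,0,1],[0.4,-2.5,0,0,0,0,1],[0.5,-3,0,0,0,0,1],[0.5,-3,0,0,0,0,1],[0.5,-3,0,0,0,0,1],[0.5,-3,0,0,0,0,1],[0.5,-3,0,0,0,0,1]]'; python3 -c "
from h import *
net();rep();net()"
```

```text
time_s: 20.05
tcp_pos: [506.7, -135.5, 92.1]
tool_rot: [3.136, 0.004, 0.995]
contact_force: [0.9, -12.0, -1.1]
grip_width: 12.1
grip_force: 59.2
M [-2.22  0.07 -0.41] net N at post: 3.9
t 20.05 lev (np.float64(0.11550338640155111), np.float64(77.3779410275395)) ftan,rad (np.float64(9.3), np.float64(7.7)) ram (np.float64(-3.018052244549608), 129) 12.143196150873571
M [-2.12  0.05 -0.37] net N at post: 3.6
```

```bash
python3 -m crank '[[0.1,-0.5,0,0,0,0,1],[0.1,-1,0,0,0,0,1],[0.2,-1.5,0,0,0,0,1],[0.2,-2,0,0,0,0,1],[0.3,-2.5,0,0,0,0,1],[0.3,-3,0,0,0,0,1],[0.3,-3,0,0,0,0,1],[0.3,-3,0,0,0,0,1],[0.3,-3,0,0,0,0,1],[0.3,-3,0,0,0,0,1]]'; python3 -c "
from h import *
net();rep()"
```

```text
time_s: 21.1
tcp_pos: [503.8, -132.9, 92.1]
tool_rot: [3.138, 0.004, 0.995]
contact_force: [0.1, -8.8, -0.3]
grip_width: 12.3
grip_force: 59.5
M [-1.81  0.36 -0.23] net N at post: 3.6
t 21.1 lev (np.float64(0.06678911733321513), np.float64(77.77009802154512)) ftan,rad (np.float64(6.7), np.float64(5.7)) ram (np.float64(-2.9402154441610264), 134) 12.291126817313941
```

```bash
python3 -m crank '[[0.1,-0.5,0,0,0,0,1],[0.2,-1,0,0,0,0,1],[0.3,-1.5,0,0,0,0,1],[0.3,-2,0,0,0,0,1],[0.4,-2.5,0,0,0,0,1],[0.5,-3,0,0,0,0,1],[0.5,-3,0,0,0,0,1],[0.5,-3,0,0,0,0,1],[0.5,-3,0,0,0,0,1],[0.5,-3,0,0,0,0,1]]'; python3 -c "
from h import *
net();rep()"
```

```text
time_s: 22.15
tcp_pos: [502.5, -131.3, 92.1]
tool_rot: [3.136, 0.003, 0.995]
contact_force: [1.2, -9.4, -2.8]
grip_width: 11.6
grip_force: 59.2
M [-2.03 -0.16 -0.44] net N at post: 2.2
t 22.15 lev (np.float64(0.039887088069335164), np.float64(77.74863815578975)) ftan,rad (np.float64(8.0), np.float64(5.0)) ram (np.float64(-2.4561651738474666), 125) 11.627305778617746
```

```bash
python3 -m crank '[[0.1,-0.5,0,0,0,0,1],[0.2,-1,0,0,0,0,1],[0.3,-1.5,0,0,0,0,1],[0.4,-2,0,0,0,0,1],[0.5,-2.5,0,0,0,0,1],[0.6,-3,0,0,0,0,1],[0.6,-3,0,0,0,0,1],[0.6,-3,0,0,0,0,1],[0.6,-3,0,0,0,0,1],[0.6,-3,0,0,0,0,1]]'; python3 -c "
from h import *
net();rep()"
```

```text
time_s: 23.2
tcp_pos: [499.9, -128.6, 92.1]
tool_rot: [3.137, 0.003, 0.996]
contact_force: [0.7, -8.2, -0.9]
grip_width: 11.9
grip_force: 59.3
M [-1.69  0.01 -0.29] net N at post: 3.1
t 23.2 lev (np.float64(6.2743794691609915), np.float64(78.11754685510736)) ftan,rad (np.float64(7.0), np.float64(4.3)) ram (np.float64(-2.545879680463486), 131) 11.877241341235633
```

```bash
python3 -m crank '[[0.1,-0.5,0,0,0,0,1],[0.2,-1,0,0,0,0,1],[0.3,-1.5,0,0,0,0,1],[0.4,-2,0,0,0,0,1],[0.5,-2.5,0,0,0,0,1],[0.6,-3,0,0,0,0,1],[0.6,-3,0,0,0,0,1],[0.6,-3,0,0,0,0,1],[0.6,-3,0,0,0,0,1],[0.6,-3,0,0,0,0,1]]'; python3 -c "
from h import *
net();rep()"
```

```text
time_s: 24.25
tcp_pos: [498.9, -127.2, 92.1]
tool_rot: [3.135, 0.003, 0.995]
contact_force: [3.9, -9.7, -4.3]
grip_width: 11.9
grip_force: 59.0
M [-2.08 -0.7  -0.51] net N at post: 3.3
t 24.25 lev (np.float64(6.253057695696601), np.float64(78.06494207570391)) ftan,rad (np.float64(10.1), np.float64(2.4)) ram (np.float64(-2.1504411737553255), 130) 11.925924675706792
```

```bash
python3 -m crank '[[0.1,-0.5,0,0,0,0,1],[0.2,-1,0,0,0,0,1],[0.3,-1.5,0,0,0,0,1],[0.4,-2,0,0,0,0,1],[0.5,-2.5,0,0,0,0,1],[0.6,-2.5,0,0,0,0,1],[0.6,-2.5,0,0,0,0,1],[0.6,-2.5,0,0,0,0,1],[0.6,-2.5,0,0,0,0,1],[0.6,-2.5,0,0,0,0,1]]'; python3 -c "
from h import *
net();rep()"
```

```text
time_s: 25.3
tcp_pos: [497.5, -125.6, 92.1]
tool_rot: [3.134, 0.003, 0.995]
contact_force: [5.3, -11.5, -5.5]
grip_width: 12.1
grip_force: 59.0
M [-2.21 -0.71 -0.12] net N at post: 10.9
t 25.3 lev (np.float64(6.226137326199092), np.float64(78.38992249824167)) ftan,rad (np.float64(12.5), np.float64(2.0)) ram (np.float64(-2.8985756984273507), 130) 12.11834234275167
```

```bash
python3 -m crank '[[0.1,-0.5,0,0,0,0,1],[0.2,-1,0,0,0,0,1],[0.3,-1.5,0,0,0,0,1],[0.4,-2,0,0,0,0,1],[0.5,-2.5,0,0,0,0,1],[0.6,-2.5,0,0,0,0,1],[0.6,-2.5,0,0,0,0,1],[0.6,-2.5,0,0,0,0,1],[0.6,-2.5,0,0,0,0,1],[0.6,-2.5,0,0,0,0,1]]'; python3 -c "
from h import *
net();rep()"
```

```text
time_s: 26.35
tcp_pos: [496.8, -124.5, 92.2]
tool_rot: [3.132, 0.003, 0.995]
contact_force: [8.2, -13.9, -9.6]
grip_width: 11.9
grip_force: 58.8
M [-2.55 -1.27 -0.34] net N at post: 11.5
t 26.35 lev (np.float64(6.208650374464263), np.float64(78.33874913885869)) ftan,rad (np.float64(16.1), np.float64(0.6)) ram (np.float64(-2.762804716358346), 125) 11.949014914913427
```

```bash
python3 -m crank '[[0.1,-0.5,0,0,0,0,1],[0.2,-1,0,0,0,0,1],[0.3,-1.5,0,0,0,0,1],[0.4,-2,0,0,0,0,1],[0.5,-2.5,0,0,0,0,1],[0.6,-2.5,0,0,0,0,1],[0.6,-2.5,0,0,0,0,1],[0.6,-2.5,0,0,0,0,1],[0.6,-2.5,0,0,0,0,1],[0.6,-2.5,0,0,0,0,1]]'; python3 -c "
from h import *
net();rep();net();ram();net();ram();net()"
```

```text
time_s: 27.4
tcp_pos: [496.0, -123.2, 92.2]
tool_rot: [3.13, 0.003, 0.994]
contact_force: [10.6, -15.3, -11.5]
grip_width: 12.3
grip_force: 58.7
M [-2.88 -1.74 -0.47] net N at post: 12.4
t 27.4 lev (np.float64(6.1899991201730415), np.float64(78.31376513324425)) ftan,rad (np.float64(18.6), np.float64(-0.9)) ram (np.float64(-2.6780762580107194), 127) 12.349847746587843
M [-2.84 -1.77 -0.51] net N at post: 13.3
M [-2.77 -1.74 -0.47] net N at post: 12.7
M [-2.83 -1.74 -0.47] net N at post: 10.9
```

```bash
python3 -m crank '[[0.1,-0.5,0,0,0,0,1],[0.2,-1,0,0,0,0,1],[0.3,-1.5,0,0,0,0,1],[0.4,-2,0,0,0,0,1],[0.5,-2.5,0,0,0,0,1],[0.6,-3,0,0,0,0,1],[0.7,-3,0,0,0,0,1],[0.7,-3,0,0,0,0,1],[0.7,-3,0,0,0,0,1],[0.7,-3,0,0,0,0,1]]'; python3 -c "
from h import *
net();rep();net();ram();net();ram();net()"
```

```text
time_s: 28.55
tcp_pos: [494.6, -121.3, 92.2]
tool_rot: [3.129, 0.002, 0.995]
contact_force: [13.4, -16.4, -14.3]
grip_width: 11.9
grip_force: 58.7
M [-2.99 -2.12 -0.27] net N at post: 17.2
t 28.55 lev (np.float64(6.1592180518160795), np.float64(78.56013823149075)) ftan,rad (np.float64(20.8), np.float64(-3.4)) ram (np.float64(-2.844153858949653), 133) 11.901394316936472
M [-2.94 -2.11 -0.36] net N at post: 15.0
M [-2.9  -2.09 -0.31] net N at post: 15.5
M [-2.93 -2.11 -0.31] net N at post: 16.1
```

```bash
python3 -m crank '[[0.1,-0.5,0,0,0,0,1],[0.3,-1,0,0,0,0,1],[0.4,-1.4,0,0,0,0,1],[0.4,-1.4,0,0,0,0,1],[0.4,-1.4,0,0,0,0,1],[0.4,-1.4,0,0,0,0,1],[0.4,-1.4,0,0,0,0,1],[0.4,-1.4,0,0,0,0,1],[0.4,-1.4,0,0,0,0,1],[0.4,-1.4,0,0,0,0,1]]'; python3 -c "
from h import *
net();rep();net();ram();net();ram();net()"
```

```text
time_s: 29.7
tcp_pos: [493.9, -120.1, 92.2]
tool_rot: [3.128, 0.002, 0.994]
contact_force: [13.9, -15.5, -15.8]
grip_width: 12.1
grip_force: 58.7
M [-2.94 -2.36 -0.46] net N at post: 14.0
t 29.7 lev (np.float64(6.142743184482768), np.float64(78.55468368067041)) ftan,rad (np.float64(20.2), np.float64(-4.6)) ram (np.float64(-3.411791073820609), 128) 12.109531283136954
M [-2.84 -2.25 -0.45] net N at post: 14.1
M [-2.87 -2.28 -0.43] net N at post: 14.6
M [-2.87 -2.27 -0.46] net N at post: 14.0
```

```bash
python3 -m crank '[[-0.3,1,0,0,0,0,1],[-0.6,2,0,0,0,0,1],[-0.9,3,0,0,0,0,1],[-1.2,4,0,0,0,0,1],[-1.5,5,0,0,0,0,1],[-1.8,6,0,0,0,0,1],[-2.1,7,0,0,0,0,1],[-2.4,8,0,0,0,0,1],[-2.4,8,0,0,0,0,1],[-2.4,8,0,0,0,0,1]]'; python3 -c "
from h import *
net();rep()"
```

```text
time_s: 30.85
tcp_pos: [494.9, -122.1, 92.1]
tool_rot: [3.139, -0.0, 0.997]
contact_force: [4.9, -3.9, -2.3]
grip_width: 11.9
grip_force: 59.8
M [-0.79 -0.75 -0.19] net N at post: 3.3
t 30.85 lev (np.float64(6.1705893624419215), np.float64(78.70368858986615)) ftan,rad (np.float64(5.9), np.float64(-2.2)) ram (np.float64(-2.606014554225908), 133) 11.930226737887315
```

```bash
python3 -m crank '[[-0.3,1,0,0,0,0,1],[-0.6,2,0,0,0,0,1],[-0.9,3,0,0,0,0,1],[-0.9,3,0,0,0,0,1],[-0.9,3,0,0,0,0,0.5],[-0.9,3,0,0,0,0,0],[-0.9,3,0,0,0,0,-0.5],[-0.9,3,0,0,0,0,-1],[-0.9,3,0,0,0,0,-1],[-0.9,3,0,0,0,0,-1]]'; python3 -m crank '[[0,0,-5,0,0,0,-1],[0,0,-15,0,0,0,-1],[0,0,-30,0,0,0,-1],[0,0,-50,0,0,0,-1],[0,0,-70,0,0,0,-1],[0,0,-90,0,0,0,-1],[0,0,-110,0,0,0,-1],[0,0,-125,0,0,0,-1],[0,0,-130,0,0,0,-1],[0,0,-130,0,0,0,-1]]'
python3 - <<'E'
from h import *
rep();c=cap("wrist");save(c,"w2.png");import pickle;pickle.dump(c,open("w2.pkl","wb"))
E
```

```text
time_s: 31.9
tcp_pos: [495.3, -123.8, 91.7]
tool_rot: [-3.141, 0.0, 0.998]
contact_force: [-0.2, -0.4, 0.2]
grip_width: 85.2
grip_force: 0.0
time_s: 32.9
tcp_pos: [496.0, -124.0, 223.0]
tool_rot: [3.139, -0.0, 0.998]
contact_force: [0.1, 0.3, -0.2]
grip_width: 85.5
grip_force: 0.0
t 32.9 lev (np.float64(6.198384390111635), np.float64(78.73289314257597)) ftan,rad (np.float64(-0.2), np.float64(-0.3)) ram (np.float64(-2.9833026244787106), 129) 85.48021869012122
```

View pics/w2.png

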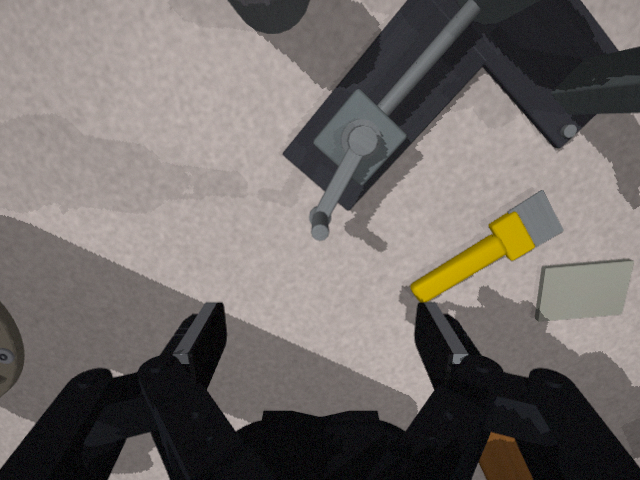

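The post top is now at (320,232) and the hub at (362,140). The gripper is clear and the scraper and tile look undisturbed.

Run:
```python
from h import *
import pickle
c=pickle.load(open("w2.pkl","rb"))
P=onz(c,320,232,104);h=onz(c,362,140,65.3);d=P-h
print(P,h,np.hypot(*d[:2]),(np.arctan2(d[1],d[0])-Y0+np.pi)%(2*np.pi)-np.pi)
```

```text
[ 497.79414565 -120.1061403   104.        ] [562.15709342 -83.29782778  65.3       ] 74.1447295291193 -0.1280257629159074
```

The readings put my closing push at about 11 N on the seat, which is a little under the 15 N asked. There is plenty of time left, so I'll regrip and press a bit more, along the true tangent.

```bash
python3 -m crank '[[3,-0.5,20,0,0,0,-1],[3,-0.5,45,0,0,0,-1],[3,-0.5,70,0,0,0,-1],[3,-0.5,90,0,0,0,-1],[3,-0.5,110,0,0,0,-1],[3,-0.5,123,0,0,0,-1],[3,-0.5,130,0,0,0,-1],[3,-0.5,130,0,0,0,-1],[3,-0.5,130,0,0,0,-0.3],[3,-0.5,130,0,0,0,0.3]]'; python3 -m crank '[[0,0,0,0,0,0,0.6],[0,0,0,0,0,0,0.8],[0,0,0,0,0,0,1],[0,0,0,0,0,0,1],[0,0,0,0,0,0,1],[0.4,-0.8,0,0,0,0,1],[0.8,-1.6,0,0,0,0,1],[1.2,-2.4,0,0,0,0,1],[1.6,-3.2,0,0,0,0,1],[1.6,-3.2,0,0,0,0,1]]';  python3 -c "
from h import *
net();rep();net()"
```

```text
time_s: 34.0
tcp_pos: [497.2, -121.2, 92.5]
tool_rot: [3.14, -0.0, 0.998]
contact_force: [1.1, -0.6, 0.7]
grip_width: 58.8
grip_force: 0.0
time_s: 35.0
tcp_pos: [496.3, -119.8, 92.3]
tool_rot: [3.137, 0.002, 0.996]
contact_force: [2.1, -7.1, 1.5]
grip_width: 12.2
grip_force: 58.4
M [-1.33 -0.24 -0.17] net N at post: 4.9
t 35.0 lev (np.float64(6.15407728334686), np.float64(76.34476313347037)) ftan,rad (np.float64(7.2), np.float64(1.7)) ram (np.float64(-3.0265143891485877), 135) 12.175535917620833
M [-1.29 -0.38 -0.13] net N at post: 5.7
```

```bash
python3 -m crank '[[0.3,-0.6,0,0,0,0,1],[0.6,-1.2,0,0,0,0,1],[0.9,-1.8,0,0,0,0,1],[1.2,-2.4,0,0,0,0,1],[1.5,-3,0,0,0,0,1],[1.5,-3,0,0,0,0,1],[1.5,-3,0,0,0,0,1],[1.5,-3,0,0,0,0,1],[1.5,-3,0,0,0,0,1],[1.5,-3,0,0,0,0,1]]';  python3 -c "
from h import *
net();rep();net()"
```

```text
time_s: 36.05
tcp_pos: [495.6, -118.5, 92.4]
tool_rot: [3.134, 0.003, 0.995]
contact_force: [4.9, -11.5, -2.9]
grip_width: 12.1
grip_force: 58.4
M [-2.15 -0.72 -0.35] net N at post: 7.9
t 36.05 lev (np.float64(6.1350931289254405), np.float64(76.28176423345815)) ftan,rad (np.float64(12.5), np.float64(1.2)) ram (np.float64(-2.5802025828928095), 134) 12.125062427614667
M [-2.15 -0.76 -0.32] net N at post: 8.4
```

```bash
python3 -m crank '[[0.3,-0.6,0,0,0,0,1],[0.6,-1.2,0,0,0,0,1],[0.9,-1.8,0,0,0,0,1],[1.2,-2.4,0,0,0,0,1],[1.2,-2.5,0,0,0,0,1],[1.2,-2.5,0,0,0,0,1],[1.2,-2.5,0,0,0,0,1],[1.2,-2.5,0,0,0,0,1],[1.2,-2.5,0,0,0,0,1],[1.2,-2.5,0,0,0,0,1]]';  python3 -c "
from h import *
net();rep();net()"
```

```text
time_s: 37.1
tcp_pos: [495.0, -117.3, 92.4]
tool_rot: [3.132, 0.004, 0.994]
contact_force: [5.9, -15.5, -5.8]
grip_width: 12.4
grip_force: 58.4
M [-2.79 -1.14 -0.46] net N at post: 10.4
t 37.1 lev (np.float64(6.116692343199291), np.float64(76.24299123464131)) ftan,rad (np.float64(16.5), np.float64(1.9)) ram (np.float64(-2.714857660144787), 132) 12.43446970563349
M [-2.75 -1.13 -0.5 ] net N at post: 10.4
```

```bash
python3 -m crank '[[0.3,-0.6,0,0,0,0,1],[0.6,-1.2,0,0,0,0,1],[0.9,-1.8,0,0,0,0,1],[1.2,-2.4,0,0,0,0,1],[1.5,-3,0,0,0,0,1],[1.5,-3,0,0,0,0,1],[1.5,-3,0,0,0,0,1],[1.5,-3,0,0,0,0,1],[1.5,-3,0,0,0,0,1],[1.5,-3,0,0,0,0,1]]';  python3 -c "
from h import *
net();rep();net()"
```

```text
time_s: 38.15
tcp_pos: [494.3, -115.7, 92.5]
tool_rot: [3.13, 0.005, 0.993]
contact_force: [9.2, -19.1, -9.7]
grip_width: 12.4
grip_force: 58.4
M [-3.47 -1.58 -0.73] net N at post: 11.5
t 38.15 lev (np.float64(6.093906748410994), np.float64(76.18915126723147)) ftan,rad (np.float64(21.2), np.float64(0.1)) ram (np.float64(-2.842896116566976), 131) 12.404559227428338
M [-3.44 -1.55 -0.63] net N at post: 13.3
```

```bash
python3 -m crank '[[0.3,-0.6,0,0,0,0,1],[0.6,-1.2,0,0,0,0,1],[0.8,-1.6,0,0,0,0,1],[0.8,-1.6,0,0,0,0,1],[0.8,-1.6,0,0,0,0,1],[0.8,-1.6,0,0,0,0,1],[0.8,-1.6,0,0,0,0,1],[0.8,-1.6,0,0,0,0,1],[0.8,-1.6,0,0,0,0,1],[0.8,-1.6,0,0,0,0,1]]';  python3 -c "
from h import *
net();rep();net()"
```

```text
time_s: 39.2
tcp_pos: [492.9, -113.8, 92.4]
tool_rot: [3.131, 0.006, 0.994]
contact_force: [8.2, -17.9, -7.1]
grip_width: 11.9
grip_force: 58.8
M [-3.44 -1.25 -0.19] net N at post: 17.2
t 39.2 lev (np.float64(6.063029269129831), np.float64(76.620674385281)) ftan,rad (np.float64(19.7), np.float64(-0.1)) ram (np.float64(-2.446924510135034), 132) 11.9347079401129
M [-3.4  -1.16 -0.22] net N at post: 17.5
```

The net push is about 17 N, less about 3 N of friction, so roughly 14 N on the seat. It has been held, so I'll unload and release.

```bash
python3 -m crank '[[-0.5,1,0,0,0,0,1],[-1,2,0,0,0,0,1],[-1.5,3,0,0,0,0,1],[-2,4,0,0,0,0,1],[-2.5,5,0,0,0,0,1],[-3,6,0,0,0,0,1],[-3.5,7,0,0,0,0,1],[-4,8,0,0,0,0,1],[-4,8,0,0,0,0,1],[-4,8,0,0,0,0,1]]'; python3 -c "
from h import *
net();rep()"
```

```text
time_s: 40.25
tcp_pos: [493.8, -116.1, 92.3]
tool_rot: [3.141, 0.0, 0.998]
contact_force: [0.3, -2.7, 7.1]
grip_width: 11.9
grip_force: 60.2
M [-0.63  0.22  0.07] net N at post: 3.6
t 40.25 lev (np.float64(6.095960388465324), np.float64(76.76622342078494)) ftan,rad (np.float64(2.6), np.float64(1.0)) ram (np.float64(-2.8102424786037545), 130) 11.93237541430274
```

```bash
python3 -m crank '[[-0.5,1,0,0,0,0,1],[-0.5,1,0,0,0,0,1],[-0.5,1,0,0,0,0,0.5],[-0.5,1,0,0,0,0,0],[-0.5,1,0,0,0,0,-0.5],[-0.5,1,0,0,0,0,-1],[-0.5,1,0,0,0,0,-1],[-0.5,1,0,0,0,0,-1],[-0.5,1,0,0,0,0,-1],[-0.5,1,-5,0,0,0,-1]]'; python3 -m crank '[[0,0,-10,0,0,0,-1],[0,0,-20,0,0,0,-1],[0,0,-35,0,0,0,-1],[0,0,-50,0,0,0,-1],[0,0,-70,0,0,0,-1],[0,0,-90,0,0,0,-1],[0,0,-110,0,0,0,-1],[0,0,-125,0,0,0,-1],[0,0,-125,0,0,0,-1],[0,0,-125,0,0,0,-1]]'
python3 - <<'E'
from h import *
import pickle
rep();rep();c=cap("wrist");save(c,"w3.png");pickle.dump(c,open("w3.pkl","wb"))
E
```

```text
time_s: 41.3
tcp_pos: [493.7, -116.7, 96.4]
tool_rot: [-3.14, 0.0, 0.998]
contact_force: [0.4, 0.3, -0.8]
grip_width: 85.3
grip_force: 0.0
time_s: 42.3
tcp_pos: [494.4, -117.0, 222.3]
tool_rot: [3.14, -0.0, 0.998]
contact_force: [0.1, 0.2, -0.3]
grip_width: 85.4
grip_force: 0.0
t 42.3 lev (np.float64(6.109244971843027), np.float64(76.6466375146724)) ftan,rad (np.float64(-0.1), np.float64(-0.1)) ram (np.float64(-2.648363745217523), 126) 85.38160467940084
t 42.35 lev (np.float64(6.105221835438749), np.float64(76.96348058267208)) ftan,rad (np.float64(-0.7), np.float64(-1.0)) ram (np.float64(-2.568308765002257), 125) 85.49195310894622
```

View pics/w3.png

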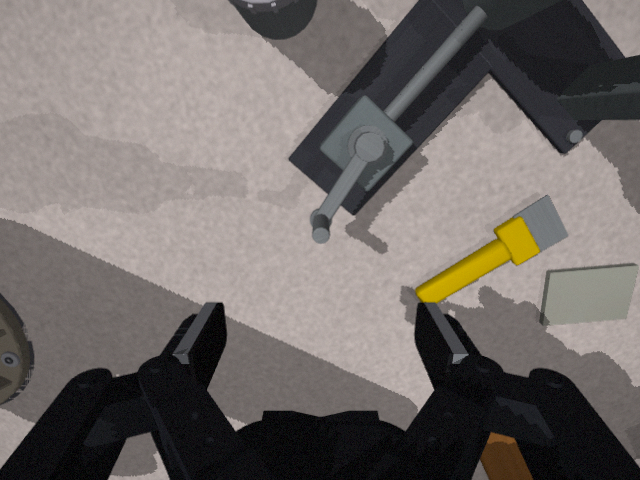

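The lever stands closed, with the post top at (321,235) and the hub at (370,146). The gripper is clear of everything, the pipe reads seated and steady, and the scraper and tile are where they were. Handing in.

```bash
python3 -c "
from cell import manip
print(manip.job_done())"
```

```text
the job is handed in; nothing more can be done
None
```

The job is handed in, but the hand-in gave no verdict: the pipe was let down at about 14 mm/s until it sat in its cradle, the valve was closed onto its seat with an estimated 14 N at the post, and the lever was released with nothing touched at the end.

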